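# Press the controller's cover plate flush and latch it

## Task

Pick up the aluminium cover plate from the cork block, lay it into the open recess of the black controller box, and press it down until it sits level and flush with the rim all round. Then turn the red latch fully across over the plate and let go. Leave the screwdriver, the pliers and the roll of tape where they are.

Things in the scene. Friction and masses are not known exactly. Their poses are not given: they have to be found in the camera images.
- cover: Flat rectangular aluminium cover plate, 130 (x) x 64 (y) x 8 (z) mm, about 0.18 kg, same at both ends, with two thin black stripes and a blue one on top. Origin: centre of its underside; x along its length, z up. It starts lying flat and roughly centred on the cork block, so both long edges overhang the block by about 12 mm and are free to be pinched.
- corner0 (a point): Point on the cover plate's top face near its +x, +y corner, +60 mm in x and +27 mm in y from the plate's centre (plate frame), 8 mm above its underside.
- corner1 (a point): Point on the cover plate's top face near its +x, -y corner, +60 mm in x and -27 mm in y from the plate's centre (plate frame), 8 mm above its underside.
- corner2 (a point): Point on the cover plate's top face near its -x, +y corner, -60 mm in x and +27 mm in y from the plate's centre (plate frame), 8 mm above its underside.
- corner3 (a point): Point on the cover plate's top face near its -x, -y corner, -60 mm in x and -27 mm in y from the plate's centre (plate frame), 8 mm above its underside.
- box: Fixed black controller box, open at the top. Origin: on the table under the centre of its recess; x along its length, towards the latch; z up. Outside x -80 to +102, y -45 to +45 mm, rim 56 mm above the table. The long side walls are cut down to 28 mm above the table for x -32 to +32 mm, leaving room for fingers.
- recess (a point): Centre of the recess in the box's top, at rim height (56 mm above the table). The recess is 136 (box x) x 70 (box y) mm and 8 mm deep to the ledge: the plate fits with 3 mm to spare all round, either way round.
- ledge (a point): Centre of the recess at ledge height, 48 mm above the table; ledges at x beyond +-58 mm. A plate on them is flush. Before that it meets four orange push studs (10 mm across, at x +-49, y +-22 mm), standing 4 to 6 mm above the ledge, unequally. Each slides down at 3 N plus 60 N per m/s, staying where pushed: slow presses, about 12 to 16 N in the middle or less over a corner, sink them.
- pivot (a point): Vertical pivot of the latch, at box x +85, y 0, 58.5 mm above the table.
- latch (a joint): Red turn latch on the box's +x end, rad: 0 = closed (stop), arm along box -x over the plate's end; opens clockwise from above, towards box +y, up to 2.2; starts at 1.4 to 2.0, clear of the recess. Arm 12 mm wide, reaching 35 mm from the pivot, 2.5 to 6.5 mm above the rim: a proud plate blocks it. Stiff: 0.03 N m (1.1 N at the peg); stays where left.
- latch_tab (a point): Upright round red finger peg on the latch's arm, 28 mm from the pivot: 10 mm across and 28 mm tall above the arm, its top 90.5 mm above the table. This point is on its axis, 76.5 mm above the table.
- rest: Fixed cork block under the plate at the start, 100 (x) x 40 (y) x 14 (z) mm. Origin: centre of its underside.
- screwdriver: Bystander: screwdriver with a green handle, 190 mm long, lying on the table along its own x. Origin: underneath, at mid-length.
- pliers: Bystander: long-nosed pliers with blue handles, 170 mm long, lying on the table along its own x. Origin: underneath, near the joint.
- tape: Bystander: tan roll of tape lying flat, 92 mm across, 24 mm tall. Origin: centre of its underside.
Things that resemble listed ones, but are neither listed nor needed, are in the scene too. There is more than one size of the cover; the job needs the middle-sized.

How it is judged:
By the outcome, as a careful person would: the job done as asked, in the order asked, and still so for the second after the job is handed in, with the robot touching nothing.
It also fails if it takes over 72 s, if anything falls off the work surface, if the arm or the gripper's body presses on something with over 40 N, if the wrist force passes 120 N, or if a joint passes its speed limit or range.

## Robot

A 6-joint arm with a two-finger parallel gripper is mounted at the origin on the work surface. World frame = base frame: x ahead of the robot, y to its left, z up, the work surface at z = 0. Lengths are in m, angles in rad, forces in N, time in s.
With the tool pointing down it reaches from about 0.3 to 0.775 m from the base axis. Payload 14.6 kg.
Tool frame: the origin (TCP) lies at the very end of the fingers, on their centre line; the grasp point (between the pads) lies 19 mm behind it; z points along the fingers, y is the line along which they close (so a half turn about z gives the same grasp; the last joint's range is limited). The gripper opens to 94 mm and grips with 3 to 60 N. Pads are 16 mm wide; open, the fingers measure 119 mm over their backs; the gripper's body (75 mm by 177 mm) begins 78 mm behind the grasp point.
Start: joints at [-1.215, 0.3, 1.521, -0, 1.321, -0.067], TCP at [0.226, -0.502, 0.205] pointing down, gripper open.
Joint ranges: [-3.03, 3.03], [-0.79, 2.21], [0.23, 2.52], [-1.04, 4.18], [0, 3.07], [-2.55, 2.55]. Speed limits (rad/s): [2.22, 2.22, 2.57, 3.14, 3.14, 3.14].

## Interface

Orientations are given as [roll, pitch, yaw] about the fixed x, y, z axes, in that order (R = Rz(yaw) Ry(pitch) Rx(roll)).
In Python, from station import ctrl, camera, camera_info, finder gives the robot as it stands.
- The arm moves only by the tool carry_out, never from a script. Its argument "motion" is a list of rows, each a list of 2 entries, a list of its own where there are three numbers: the shift along the tool's x, y, z as a fraction of full scale, then the turn about the tool's z as a fraction of full scale. A call has 1 to 12 rows; each row is the pose to reach, as a shift and turn from the pose commanded when the call began, along the tool's axes at that moment, turning the shorter way round; what a row does not reach only later rows make up. Full scale, the value 1, is 200 mm for a shift and 360 degrees for a turn. A row lasts 1/10 s, in which the tool goes at most 50 mm and 8.59 degrees, less where a joint would pass 70% of its speed; a pose out of reach is approached as far as the arm can. A call with a number of a shift or a turn outside -1 to 1 is refused whole. A call with a gripper value outside its range is refused whole. "hand" is the closure, from -1 (fully open) to 1 (shut), set as the call begins (left out, the last holds). The fingers move at their own pace and stop on an object; "force" is the grip in N (left out, the last holds). Time passes only in rows, so rows that repeat a pose let the fingers close. It gives the time, the measured TCP pose, the force, the opening and the grip force at its end, in the units of the state.
- ctrl.get_obs(): the state, without advancing time (a new reading comes with each control period).
- camera(name): name is "scene" or "side" or "wrist"; returns (picture, depth): 420x560x3 uint8, blue, green, red; 420x560 float32, m along the optical axis (not along the pixel's ray), 0 where there is no reading.
- camera_info(name): a dict with "camera_matrix" (3x3 intrinsics, pixels), "dist_coeffs" ([k1, k2, p1, p2, k3] as OpenCV has them; the pictures are not rectified), "origin" and "attitude" of the camera in the world. Camera axes: x right, y down, z forward; pixel columns grow to the right and rows downward; lengths in m; the calibration is good to about 2 mm. A picture is of the moment at which its call begins: read the wrist's pose just before it. camera_info takes no time and is no camera call; for the wrist camera it gives the pose at the moment of the call.
- ctrl.hand_in(): hands the job in; it is judged then, once.
Trained networks look in the newest picture that a camera, given by its name, has taken for a name from the list of things; names that differ only in an ending like _2 or _b are one class to them, and where a whole thing is asked for, a point or a joint stands for the part that bears it (a point fixed in the world has none). Each returns a list of dicts, best first, with "conf" (0 to 1); they miss things now and then, are a little off and sometimes report something else, mostly with a low value. They report only what shows in the picture. A call takes as long as a camera call. They do not tell look-alikes from the thing itself.
- finder.boxes_of(camera, query): "location" ([column, row] in pixels, amid what is visible of it).
- finder.cut_out(camera, query): "mask" (420x560 bool, what is visible of it) and "location" ([column, row] in pixels, amid what is visible of it).
- finder.pinpoint(camera, query): "location" ([column, row] in pixels: a listed point, or the origin of a listed thing).
The state is a dict: "time_s": time; "qpos": joint angles; "joint_vel": joint speeds; "tau": joint torques, N m; "ee_pos": TCP position; "eef_rot": TCP orientation; "force": force on the tool from outside, world axes, zero at the start; "moment": the same for the moment, N m; "grip_width": finger opening in m; "grip_force": force on a finger pad.
Only numpy, scipy, OpenCV 4.12 (cv2) and the standard library are available. Lean on these libraries where they do the work, as an engineer would, in place of code of your own. Each camera call takes 0.05 s, during which the arm holds its last target. There are 200 camera calls.

## Working session

There is one attempt and no reset: what is moved stays moved. The work goes in short steps, Python scripts to look and compute and a tool call to move; the robot and the scene stay as the last step left them, time stands still between calls to the robot, and variables do not carry over. Pictures are saved under pics/ and viewed, at most 10 in all, crops included, and the job is handed in when it is done.

Besides the shell and the picture viewer there is one more tool, called after "Request:" by a JSON object that holds its "name" and its "arguments". carry_out: Moves the arm, as the interface text tells. Its arguments: {"type":"object","properties":{"motion":{"type":"array","items":{"type":"array"}},"hand":{"type":"number"},"force":{"type":"number"}},"required":["motion"]}

```bash
mkdir -p pics; ls
cat > h.py <<'E'
import numpy as np, cv2
from station import ctrl, camera, camera_info, finder
from scipy.spatial.transform import Rotation as R
def info(n):
    i=camera_info(n); A=np.array(i["attitude"],float)
    Rm=A if A.shape==(3,3) else R.from_euler("xyz",A).as_matrix()
    return np.array(i["camera_matrix"]),np.array(i["dist_coeffs"]),np.array(i["origin"]),Rm
def ray(n,px):
    K,D,o,Rm=info(n)
    u=cv2.undistortPoints(np.array(px,float).reshape(-1,1,2),K,D).reshape(-1,2)
    return o,np.c_[u,np.ones(len(u))]@Rm.T
def atz(n,px,z):
    o,d=ray(n,px); return o+d*((z-o[2])/d[:,2])[:,None]
def cloud(n,depth,mask):
    v,u=np.nonzero(mask&(depth>0)); o,d=ray(n,np.c_[u,v]); return o+d*depth[v,u][:,None]
def proj(n,P):
    K,D,o,Rm=info(n)
    return cv2.projectPoints((np.array(P,float).reshape(-1,3)-o)@Rm,np.zeros(3),np.zeros(3),K,D)[0].reshape(-1,2)
E
cat > a.py <<'E'
from h import *
print(ctrl.get_obs()); print(camera_info("scene"))
ims=[]
for c in ("scene","side"):
    im,d=camera(c); ims.append(im); np.save(f"{c}_d.npy",d); cv2.imwrite(f"pics/{c}0.png",im)
    for q in ("cover","box","latch","latch_tab","recess","rest"):
        for f in finder.cut_out(c,q) if q in("cover","box","latch","rest") else finder.pinpoint(c,q):
            if f["conf"]<.2: continue
            s=""
            if "mask" in f:
                P=cloud(c,d,f["mask"].astype(bool))
                if len(P)>20:
                    r=cv2.minAreaRect((P[:,:2]*1000).astype(np.float32)); s=f'{np.round(np.median(P,0),3)} rect {np.round(r[0])} {np.round(r[1])} {r[2]:.0f}'
            print(c,q,round(f["conf"],2),np.round(f["location"]),s)
E
python3 a.py
```

```text
pics
{'time_s': 0.0, 'qpos': array([-1.21461070e+00,  3.00481035e-01,  1.52158108e+00, -1.89251007e-05,
        1.32065698e+00, -6.66294304e-02]), 'joint_vel': array([ 1.06485601e-04, -3.91177273e-06,  1.32333706e-04, -2.42439935e-03,
       -1.39242536e-03, -1.66702351e-04]), 'tau': array([-3.07143000e-04, -5.31807518e+01, -3.52734876e+01,  7.08905468e-02,
        2.45118613e-02, -8.67031895e-05]), 'ee_pos': array([ 0.22557102, -0.50133873,  0.20488087]), 'eef_rot': array([-3.14046749e+00, -5.67085140e-05,  4.22819719e-01]), 'force': array([-0.72824394, -0.50726442,  0.62723657]), 'moment': array([-0.0399352 , -0.05065179,  0.01794133]), 'grip_force': 0.0, 'grip_width': 0.09402481646891694}
{'camera_matrix': array([[486.29462486,   0.        , 293.16162611],
       [  0.        , 486.29462486, 211.56221222],
       [  0.        ,   0.        ,   1.        ]]), 'dist_coeffs': array([-0.01540582,  0.        ,  0.        ,  0.        ,  0.        ]), 'origin': array([ 1.05718341, -0.61023947,  0.81703509]), 'attitude': array([-2.26838768, -0.00742698,  0.63945355])}
scene cover 0.87 [3
[... 507 characters left out ...]
ene recess 0.87 [196. 277.] 
side cover 0.72 [259. 264.] [0.497 0.188 0.022] rect [507. 180.] [ 78. 145.] 90
side cover 0.69 [331. 302.] [0.342 0.146 0.005] rect [344. 143.] [47. 89.] 80
side cover 0.63 [180. 237.] [0.677 0.257 0.01 ] rect [688. 251.] [ 83. 179.] 56
side box 0.95 [374. 174.] [ 0.496 -0.164  0.032] rect [ 513. -203.] [152. 228.] 88
side box 0.42 [344. 227.] [ 0.437 -0.008  0.022] rect [483. -10.] [184.  24.] 0
side box 0.3 [252. 187.] [0.692 0.03  0.019] rect [697.  29.] [92. 90.] 42
side latch 0.44 [344. 149.] [ 0.568 -0.153  0.065] rect [ 587. -188.] [ 29. 100.] 34
side latch_tab 0.42 [339. 146.] 
side rest 0.57 [180. 342.] [0.479 0.401 0.012] rect [501. 402.] [180.  65.] 5
```

View pics/scene0.png

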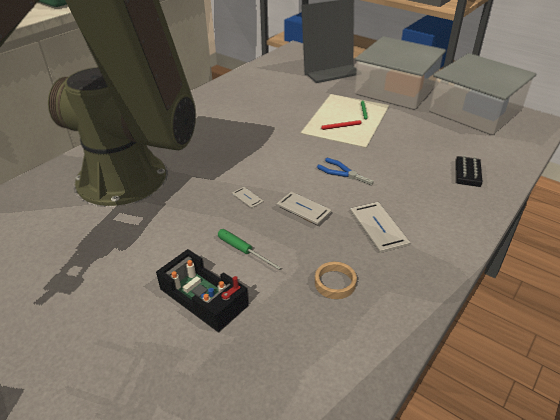

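View pics/side0.png

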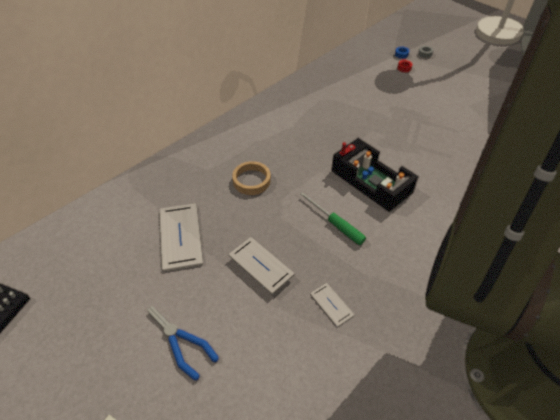

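The candidates for the cover in the scene picture are the small plate (248,197) lying on the table, the middle one (303,207) raised with a shadow, and the large one (380,226) on the table. I choose the middle one: it alone sits about 22 mm high. The box is at (203,288) with its red latch at (232,288). The look-alikes nearby are the red and blue rings (side view) and the black remote at (468,170).

```bash
cat > b.py <<'E'
from h import *
box=[];cov=[]
for c in ("scene","side"):
    im,d=camera(c)
    f=min(finder.cut_out(c,"cover"),key=lambda f:np.hypot(*(f["location"]-np.array([302,207] if c=="scene" else [259,264]))))
    P=cloud(c,d,f["mask"].astype(bool))
    if 1:
        u=atz(c,np.argwhere(f["mask"])[:,::-1],0.022); 
    T=P[(P[:,2]>.015)&(P[:,2]<.03)]; r=cv2.minAreaRect((T[:,:2]*1000).astype(np.float32)); print(c,"cover",r,np.median(T[:,2]))
    g=(im.min(2)>110)&f["mask"].astype(bool)
    for q in("corner0","corner1","corner2","corner3","cover","recess","ledge","latch_tab","pivot","box"):
        z=dict(cover=.014,recess=.056,ledge=.048,latch_tab=.0765,pivot=.0585,box=0).get(q,.022)
        for k in finder.pinpoint(c,q)[:3]:
            print(c,q,round(k["conf"],2),np.round(k["location"]),np.round(atz(c,[k["location"]],z)[0]*1000))
    f=finder.cut_out(c,"box")[0]; P=cloud(c,d,f["mask"].astype(bool))
    T=P[(P[:,2]>.051)&(P[:,2]<.06)]; print("box",cv2.minAreaRect((T[:,:2]*1000).astype(np.float32)),len(T)); np.save(c+"_box.npy",P)
    x,y=(303,207) if c=="scene" else (374,174)
    cv2.imwrite(f"pics/{c}1.png",cv2.resize(im[y-60:y+60,x-75:x+75],None,fx=4,fy=4,interpolation=cv2.INTER_CUBIC))
E
python3 b.py
```

```text
scene cover ((503.7480163574219, 189.8338623046875), (132.771484375, 70.12194061279297), 0.7658475637435913) 0.021260749662851297
scene corner0 0.91 [280. 198.] [435. 178.  22.]
scene corner0 0.87 [352. 206.] [604. 265.  22.]
scene corner0 0.82 [316. 220.] [560. 162.  22.]
scene corner1 0.91 [280. 198.] [435. 178.  22.]
scene corner1 0.87 [352. 206.] [604. 265.  22.]
scene corner1 0.82 [316. 220.] [560. 162.  22.]
scene corner2 0.91 [280. 198.] [435. 178.  22.]
scene corner2 0.87 [352. 206.] [604. 265.  22.]
scene corner2 0.82 [316. 220.] [560. 162.  22.]
scene corner3 0.91 [280. 198.] [435. 178.  22.]
scene corner3 0.87 [352. 206.] [604. 265.  22.]
scene corner3 0.82 [316. 220.] [560. 162.  22.]
scene cover 0.78 [380. 229.] [701. 237.  14.]
scene cover 0.77 [248. 196.] [356. 143.  14.]
scene cover 0.71 [300. 209.] [496. 182.  14.]
scene recess 0.75 [199. 278.] [ 491. -171.   56.]
scene ledge 0.76 [198. 277.] [ 484. -166.   48.]
scene latch_tab 0.64 [233. 284.] [ 573. -154.   77.]
scene pivot 0.78 [224. 295.] [ 568. -175.   58.]
scene box 0.61 [198. 295.] [ 483. -176.    0.]
scene bo
[... 619 characters left out ...]
 [291. 274.] [438. 160.  22.]
side corner2 0.8 [272. 290.] [438. 213.  22.]
side corner2 0.8 [201. 258.] [596. 263.  22.]
side corner3 0.81 [291. 274.] [438. 160.  22.]
side corner3 0.8 [272. 290.] [438. 213.  22.]
side corner3 0.8 [201. 258.] [596. 263.  22.]
side cover 0.89 [330. 304.] [342. 151.  14.]
side cover 0.69 [181. 236.] [675. 255.  14.]
side cover 0.66 [264. 266.] [495. 183.  14.]
side ledge 0.71 [379. 170.] [ 480. -177.   48.]
side latch_tab 0.49 [342. 148.] [ 573. -148.   76.]
side pivot 0.77 [353. 149.] [ 562. -180.   58.]
side box 0.73 [373. 180.] [ 493. -181.    0.]
box ((493.8218994140625, -174.33221435546875), (94.70812225341797, 184.55972290039062), 87.56261444091797) 863
```

View pics/scene1.png

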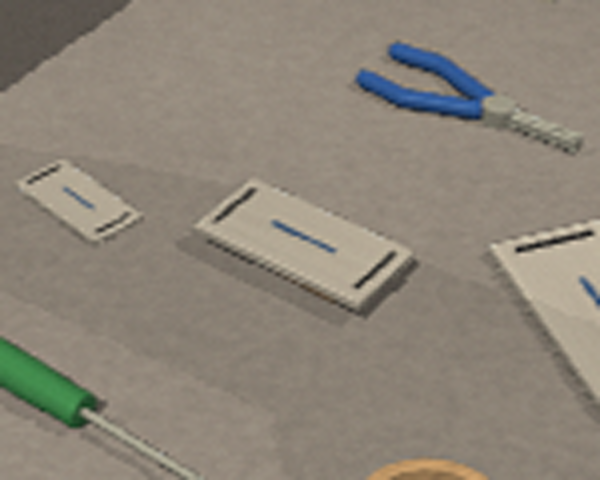

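The crop shows the middle plate lifted on its block, with clear shadow all round (scene ~ (303,207)). Its top measures about 131 x 65 mm at z = 22 mm, which matches the cover. Next I move above the box for a close look.

Request:
{"name": "carry_out", "arguments": {"motion": [[[0.92,-0.49,-0.25],0],[[0.92,-0.49,-0.25],0],[[0.92,-0.49,-0.25],0],[[0.92,-0.49,-0.25],0],[[0.92,-0.49,-0.25],0]], "hand": -1}}

```text
time_s: 2.5
ee_pos: [0.3554, -0.3341, 0.257]
eef_rot: [3.14, -0.001, 0.426]
force: [0.2, 0.2, 0.5]
grip_width: 0.0941
grip_force: 0.0
```

Request:
{"name": "carry_out", "arguments": {"motion": [[[0.92,-0.49,-0.25],0.0673],[[0.92,-0.49,-0.25],0.0673],[[0.92,-0.49,-0.25],0.0673],[[0.92,-0.49,-0.25],0.0673],[[0.92,-0.49,-0.25],0.0673],[[0.92,-0.49,-0.25],0.0673],[[0.92,-0.49,-0.25],0.0673]]}}

```text
time_s: 3.2
ee_pos: [0.4808, -0.172, 0.305]
eef_rot: [3.142, 0.001, 0.001]
force: [-1.5, 0.1, -0.3]
grip_width: 0.0937
grip_force: 0.0
```

```bash
cat > w.py <<'E'
from h import *
import sys
o=ctrl.get_obs(); print(o["time_s"],o["ee_pos"],o["eef_rot"],o["force"])
im,d=camera("wrist"); cv2.imwrite(f"pics/{sys.argv[1]}.png",im); np.save("w_d.npy",d)
print("cam",info("wrist")[2])
P=cloud("wrist",d,d>0); np.save("w_P.npy",P)
zs=dict(cover=.014,recess=.056,ledge=.048,latch_tab=.0765,pivot=.0585,box=0)
for q in sys.argv[2:]:
    for k in finder.pinpoint("wrist",q)[:4]:
        print(q,round(k["conf"],2),np.round(k["location"]),np.round(atz("wrist",[k["location"]],zs.get(q,.022))[0]*1000,1))
E
cat > bx.py <<'E'
from h import *
P=np.load("w_P.npy")
T=P[(P[:,2]>.050)&(P[:,2]<.0595)&(abs(P[:,0]-.495)<.13)&(abs(P[:,1]+.173)<.08)]
print(len(T),np.median(T[:,2]),cv2.minAreaRect((T[:,:2]*1000).astype(np.float32)))
E
python3 w.py wb recess ledge latch_tab pivot box; python3 bx.py
```

```text
3.2 [ 0.48079875 -0.17200252  0.30501911] [3.14157109e+00 6.41117654e-04 9.39219739e-04] [-1.52979526  0.05222791 -0.32607609]
cam [ 0.5625524  -0.17262959  0.48382308]
recess 0.7 [282. 176.] [ 486.  -171.3   56. ]
ledge 0.77 [283. 178.] [ 482.2 -172.4   48. ]
ledge 0.29 [  6. 117.] [564.6 188.   48. ]
latch_tab 0.55 [260. 106.] [ 572.  -146.    76.5]
latch_tab 0.48 [174. 167.] [501.  -39.4  76.5]
latch_tab 0.33 [ 19. 201.] [458.3 169.3  76.5]
pivot 0.71 [288. 108.] [ 569.7 -178.7   58.5]
box 0.95 [282. 169.] [ 485.6 -171.     0. ]
3453 0.055585862882376824 ((495.2330017089844, -172.083251953125), (89.94822692871094, 182.51219177246094), 87.64274597167969)
```

View pics/wb.png

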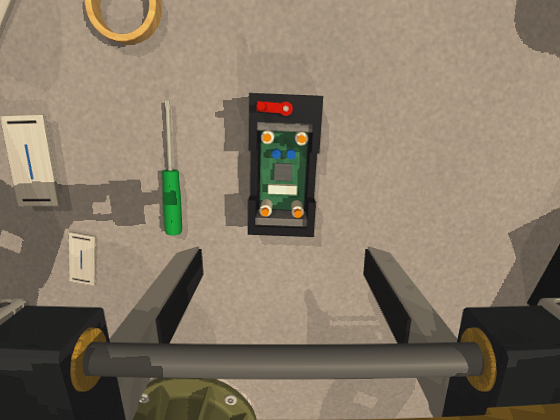

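The wrist view shows the box upright at (283,165), with the latch peg to its left at (260,106) and the small and middle plates at the left edge. The rim rectangle is 90 x 182.5 mm at z 55.6, as specified. That puts the recess at (0.4842,-0.1716), yaw -2.4°. On to the plate.

Request:
{"name": "carry_out", "arguments": {"motion": [[[0.05,-0.9,0.15],0],[[0.05,-0.9,0.15],0],[[0.05,-0.9,0.15],0],[[0.05,-0.9,0.15],0]]}}

```text
time_s: 3.9
ee_pos: [0.4904, 0.0103, 0.275]
eef_rot: [-3.141, 0.0, 0.0]
force: [-0.6, -0.5, -0.1]
grip_width: 0.0938
grip_force: 0.0
```

Request:
{"name": "carry_out", "arguments": {"motion": [[[0.05,-0.9,0.2],0],[[0.05,-0.9,0.2],0],[[0.05,-0.9,0.2],0],[[0.05,-0.9,0.2],0],[[0.05,-0.9,0.2],0],[[0.05,-0.9,0.2],0]]}}

```text
time_s: 4.5
ee_pos: [0.5008, 0.188, 0.2352]
eef_rot: [3.141, 0.0, 0.001]
force: [0.2, -0.7, 0.6]
grip_width: 0.0939
grip_force: 0.0
```

```bash
python3 w.py wc cover corner0
python3 - <<'E'
from h import *
P=np.load("w_P.npy")
T=P[(P[:,2]>.0165)&(P[:,2]<.027)&(abs(P[:,0]-.5)<.1)&(abs(P[:,1]-.187)<.06)]
print(len(T),np.median(T[:,2]),cv2.minAreaRect((T[:,:2]*1000).astype(np.float32)),np.percentile(T,[1,99],axis=0))
E
```

```text
4.5 [0.50080529 0.18799467 0.23523508] [3.14124882e+00 4.86737330e-04 7.45122931e-04] [ 0.18834904 -0.68530866  0.6318309 ]
cam [0.58295296 0.18726333 0.41455724]
cover 0.88 [222.  17.] [685.5 252.9  14. ]
cover 0.79 [283. 179.] [508.3 186.9  14. ]
cover 0.67 [313. 293.] [353.7 147.1  14. ]
corner0 0.86 [303. 133.] [562.5 163.9  22. ]
corner0 0.84 [258. 133.] [563.  215.4  22. ]
corner0 0.81 [301. 229.] [446.7 164.6  22. ]
corner0 0.81 [213.  95.] [604.4 264.4  22. ]
5768 0.022063350158721212 ((503.2062683105469, 188.893310546875), (129.4724884033203, 64.3094253540039), 0.040883567184209824) [[0.44024536 0.15759451 0.01970847]
 [0.5669201  0.21992008 0.02389741]]
```

Request:
{"name": "carry_out", "arguments": {"motion": [[[0.0125,-0.005,0.85],0],[[0.0125,-0.005,0.85],0],[[0.0125,-0.005,0.85],0],[[0.0125,-0.005,0.85],0],[[0.0125,-0.005,0.85],0],[[0.0125,-0.005,0.85],0]]}}

```text
time_s: 5.25
ee_pos: [0.5042, 0.1886, 0.0667]
eef_rot: [-3.141, -0.001, -0.001]
force: [0.5, 0.3, 0.5]
grip_width: 0.0938
grip_force: 0.0
```

Request:
{"name": "carry_out", "arguments": {"motion": [[[0,0,0.1],0],[[0,0,0.2],0],[[0,0,0.27],0],[[0,0,0.295],0],[[0,0,0.295],0],[[0,0,0.295],0]]}}

```text
time_s: 5.85
ee_pos: [0.504, 0.1893, 0.0075]
eef_rot: [-3.141, -0.001, -0.0]
force: [0.2, -0.1, -0.0]
grip_width: 0.094
grip_force: 0.0
```

Request:
{"name": "carry_out", "arguments": {"motion": [[[0,0,0],0],[[0,0,0],0],[[0,0,0],0],[[0,0,0],0],[[0,0,0],0],[[0,0,0],0],[[0,0,0],0],[[0,0,0],0]], "hand": 1, "force": 25}}

```text
time_s: 6.65
ee_pos: [0.5034, 0.1892, 0.0066]
eef_rot: [-3.142, -0.0, 0.0]
force: [-0.8, -0.8, 4.0]
grip_width: 0.0636
grip_force: 25.0
```

Request:
{"name": "carry_out", "arguments": {"motion": [[[0,0,-0.1],0],[[0,0,-0.3],0],[[0,0,-0.5],0],[[0,0,-0.75],0],[[0,0,-0.75],0],[[0,0,-0.75],0]]}}

```text
time_s: 7.25
ee_pos: [0.5034, 0.1892, 0.1567]
eef_rot: [-3.141, -0.001, -0.0]
force: [0.2, -0.3, -2.5]
grip_width: 0.0635
grip_force: 25.0
```

```bash
python3 w.py wd
python3 - <<'E'
from h import *
P=np.load("w_P.npy"); o=ctrl.get_obs(); t=o["ee_pos"]
T=P[(abs(P[:,2]-t[2]-.016)<.012)&(abs(P[:,0]-.5)<.1)&(abs(P[:,1]-.189)<.034)]
print(o["grip_width"],o["force"],np.median(T[:,2])-t[2],(np.percentile(T,[0,1,50,99,100],axis=0)-t)*1000)
E
```

```text
7.25 [0.50340624 0.18919722 0.15665042] [-3.14126788e+00 -1.01987998e-03 -6.81767281e-05] [ 0.24884612 -0.26933561 -2.5089441 ]
cam [0.58507981 0.18900626 0.33420198]
0.06328018520322778 [ 0.33009333  0.11871098 -2.13664018] 0.015119458677305075 [[-46.13787432 -34.01095005   4.72139396]
 [-43.9301367  -31.76860285  13.28290984]
 [ 15.90458093  -0.11889147  15.11945868]
 [ 63.75649382  31.52451324  21.13610525]
 [ 64.20455091  33.97839138  27.98875063]]
```

View pics/wd.png

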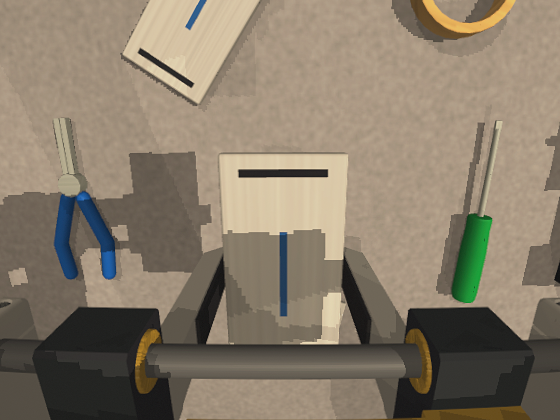

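The plate is held square: its far edge is at row 153 and the blue stripe is at column 283, midway between the fingers. Its underside is about 7 mm above the TCP and it is centred within 1 mm. Carrying it to the box.

Request:
{"name": "carry_out", "arguments": {"motion": [[[-0.01,0.15,0],0],[[-0.02,0.4,0],0],[[-0.03,0.65,0],0],[[-0.047,0.9,0],0],[[-0.047,0.9,0],0]]}}

```text
time_s: 7.8
ee_pos: [0.4928, 0.0046, 0.1546]
eef_rot: [3.141, 0.003, -0.005]
force: [-0.0, -0.1, -2.4]
grip_width: 0.0636
grip_force: 25.0
```

Request:
{"name": "carry_out", "arguments": {"motion": [[[-0.01,0.25,0],0],[[-0.02,0.5,0],0],[[-0.03,0.7,0],0],[[-0.047,0.904,0],0.0066],[[-0.047,0.904,0],0.0066],[[-0.047,0.904,0],0.0066],[[-0.047,0.904,0],0.0066]]}}

```text
time_s: 8.5
ee_pos: [0.4844, -0.1705, 0.1554]
eef_rot: [-3.141, 0.002, -0.04]
force: [-0.4, -0.0, -1.4]
grip_width: 0.0638
grip_force: 25.0
```

```bash
python3 w.py we recess pivot latch_tab
python3 - <<'E'
from h import *
P=np.load("w_P.npy"); o=ctrl.get_obs(); t=o["ee_pos"]; y=o["eef_rot"][2]
print(o["grip_width"])
# plate in tool-yaw frame
Rz=R.from_euler("z",y).as_matrix(); Q=(P-t)@Rz
T=Q[(abs(Q[:,2]-.016)<.006)&(abs(Q[:,0])<.1)&(abs(Q[:,1])<.034)]; print("plate",np.percentile(T,[1,50,99,100],axis=0)*1000)
T=Q[(abs(P[:,2]-.056)<.004)&(abs(Q[:,0]-.01)<.12)&(abs(Q[:,1])<.07)]*1000
print("rim",len(T),np.percentile(T,[0,1,99,100],axis=0)); E=T[T[:,0]>72]
print("end block y",np.percentile(E[:,1],[0,1,99,100]))
for lo in (72,80,88,96): 
  e=T[(T[:,0]>lo)&(T[:,0]<lo+8)]; 
  if len(e): print(lo,e[:,1].min(),e[:,1].max())
E
```

```text
8.5 [ 0.4843615  -0.17054889  0.15543798] [-3.14072771e+00  1.67696073e-03 -4.04372522e-02] [-0.43436496 -0.04635445 -1.43741929]
cam [ 0.56662714 -0.17389304  0.33460338]
recess 0.61 [285. 267.] [ 432.9 -170.7   56. ]
pivot 0.61 [284. 109.] [ 570.8 -174.4   58.5]
latch_tab 0.91 [247. 109.] [ 571.7 -147.6   76.5]
latch_tab 0.29 [283. 269.] [ 441.4 -169.4   76.5]
latch_tab 0.24 [127. 200.] [506.2 -46.9  76.5]
0.06374901942560511
plate [[-44.136456   -31.19223771  13.02617603]
 [ 16.09583372   0.16250771  14.58582097]
 [ 63.26619076  31.57017342  16.26652038]
 [ 64.0800842   33.97126043  21.98445495]]
rim 4609 [[  52.28398217  -45.58326959 -104.3045603 ]
 [  53.13054448  -44.84525316 -102.41399572]
 [ 102.52814439   43.74255479  -98.6314784 ]
 [ 102.73574212   44.54059574  -97.87221186]]
end block y [-45.58326959 -44.71528451  43.70846997  44.54059574]
72 -45.46343061613304 44.324113425197375
80 -45.415816711426345 44.294181061106705
88 -45.58326959131919 44.25376015180637
96 -45.576163762883745 44.54059574411209
```

View pics/we.png

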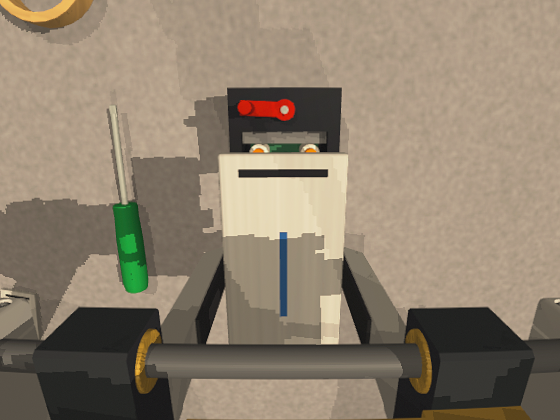

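The plate hangs over the box, in line with it: the box's end wall is at row 88 and the two near studs show at (260,149) and (310,149). Box end at +102.6 mm and plate edge at +64 mm call for a shift of about +1 mm in x. I lower it to just above the studs.

Request:
{"name": "carry_out", "arguments": {"motion": [[[0.006,0,0.1],0],[[0.006,0,0.25],0],[[0.006,0,0.37],0],[[0.006,0,0.45],0],[[0.006,0,0.48],0],[[0.006,0,0.5],0],[[0.006,0,0.515],0],[[0.006,0,0.515],0],[[0.006,0,0.515],0],[[0.006,0,0.515],0]], "force": 45}}

```text
time_s: 9.7
ee_pos: [0.486, -0.1718, 0.0539]
eef_rot: [3.141, -0.001, -0.042]
force: [-1.2, -0.2, -2.8]
grip_width: 0.0634
grip_force: 45.0
```

Request:
{"name": "carry_out", "arguments": {"motion": [[[0,0,0.003],0],[[0,0,0.006],0],[[0,0,0.009],0],[[0,0,0.012],0],[[0,0,0.015],0],[[0,0,0.018],0],[[0,0,0.021],0],[[0,0,0.024],0],[[0,0,0.027],0],[[0,0,0.03],0]]}}

```text
time_s: 10.7
ee_pos: [0.4857, -0.1717, 0.0474]
eef_rot: [-3.142, 0.0, -0.042]
force: [-0.4, -0.8, -1.2]
grip_width: 0.0635
grip_force: 45.0
```

Request:
{"name": "carry_out", "arguments": {"motion": [[[0,0,0.0025],0],[[0,0,0.005],0],[[0,0,0.0075],0],[[0,0,0.01],0],[[0,0,0.0125],0],[[0,0,0.015],0],[[0,0,0.0175],0],[[0,0,0.02],0],[[0,0,0.0225],0],[[0,0,0.025],0]]}}

```text
time_s: 11.7
ee_pos: [0.4858, -0.1717, 0.0432]
eef_rot: [3.141, -0.0, -0.041]
force: [-5.5, 3.2, 10.0]
grip_width: 0.0632
grip_force: 45.0
```

Request:
{"name": "carry_out", "arguments": {"motion": [[[0,0,0.002],0],[[0,0,0.004],0],[[0,0,0.006],0],[[0,0,0.008],0],[[0,0,0.01],0],[[0,0,0.012],0]]}}

```text
time_s: 12.3
ee_pos: [0.4858, -0.1717, 0.0408]
eef_rot: [3.141, -0.0, -0.041]
force: [-5.3, 2.2, 11.0]
grip_width: 0.0638
grip_force: 45.0
```

Request:
{"name": "carry_out", "arguments": {"motion": [[[0,0,0.002],0],[[0,0,0.004],0],[[0,0,0.006],0],[[0,0,0.006],0]]}}

```text
time_s: 12.7
ee_pos: [0.4859, -0.1717, 0.0405]
eef_rot: [3.141, -0.0, -0.041]
force: [-10.7, 4.1, 22.7]
grip_width: 0.0635
grip_force: 45.0
```

Request:
{"name": "carry_out", "arguments": {"motion": [[[0,0,0],0],[[0,0,0],0],[[0,0,0],0],[[0,0,0],0],[[0,0,0],0],[[0,0,0],0]], "hand": -1}}

```text
time_s: 13.3
ee_pos: [0.4857, -0.1717, 0.0388]
eef_rot: [-3.142, 0.0, -0.042]
force: [-0.3, 0.6, 0.5]
grip_width: 0.0941
grip_force: 0.0
```

Request:
{"name": "carry_out", "arguments": {"motion": [[[0,0,-0.05],0],[[0,0,-0.2],0],[[0,0,-0.4],0],[[0,0,-0.6],0],[[0,0,-0.8],0],[[0,0,-0.8],0],[[0,0,-0.8],0],[[0,0,-0.8],0]]}}

```text
time_s: 14.1
ee_pos: [0.4853, -0.1714, 0.1979]
eef_rot: [-3.141, 0.002, -0.042]
force: [0.2, -0.1, 0.2]
grip_width: 0.0942
grip_force: 0.0
```

```bash
cat > pl.py <<'E'
from h import *
P=np.load("w_P.npy"); c=np.array([.4855,-.1715,0]); Rz=R.from_euler("z",-.041).as_matrix(); Q=(P-c)@Rz*1000
pl=Q[(abs(Q[:,0])<61)&(abs(Q[:,1])<28)&(abs(Q[:,2]-56)<10)]
A=np.c_[pl[:,:2],np.ones(len(pl))]; s=np.linalg.lstsq(A,pl[:,2],rcond=None)[0]
print("plate z",s[2],"dz over 120mm x",s[0]*120,"over 54 y",s[1]*54)
for sx in(-1,1):
  for sy in(-1,1):
    m=pl[(pl[:,0]*sx>45)&(pl[:,1]*sy>15)]; print("corner",sx,sy,len(m),np.median(m[:,2]))
r=Q[(abs(Q[:,2]-56)<4)&(((abs(Q[:,1])>38)&(abs(Q[:,1])<44)&(abs(Q[:,0])<78)&(abs(Q[:,0])>35))|((abs(Q[:,0])>70)&(abs(Q[:,0])<78)&(abs(Q[:,1])<44)))]
for k in ((r[:,0]<-35),(r[:,0]>35)): print("rim z",np.median(r[k][:,2]),k.sum())
E
python3 w.py wf corner0 latch_tab pivot; python3 pl.py
```

```text
14.1 [ 0.48525017 -0.17144187  0.19787094] [-3.14093764e+00  1.60930273e-03 -4.15100817e-02] [ 0.16044668 -0.11456275  0.24049948]
cam [ 0.56749048 -0.17509885  0.37643438]
corner0 0.97 [ 27. 273.] [399.4 141.1  22. ]
corner0 0.96 [254. 139.] [ 543.5 -143.5   22. ]
corner0 0.94 [308. 142.] [ 538.5 -199.8   22. ]
corner0 0.86 [306. 254.] [ 413.1 -194.6   22. ]
latch_tab 0.81 [250. 109.] [ 572.5 -146.5   76.5]
pivot 0.83 [287. 111.] [ 570.2 -178.5   58.5]
pivot 0.55 [283. 195.] [ 491.4 -172.1   58.5]
plate z 55.545996514138736 dz over 120mm x -0.15709786601496317 over 54 y 0.010819656589035276
corner -1 -1 185 55.610362065764754
corner -1 1 185 55.58241804944103
corner 1 -1 242 55.39634180448006
corner 1 1 247 55.41426038374109
rim z 55.5968637483262 960
rim z 55.4768811008492 1316
```

View pics/wf.png

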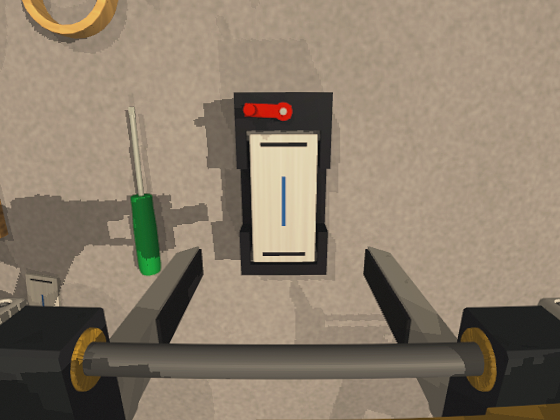

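The view shows the plate lying inside the recess with a thin, even dark gap. All four corners are within about 0.1 mm of the rim height, so it is flush. The latch still points to the left, with its peg at (250,109). Next I get the peg position from depth and lay out the arc.

Run:
```python
from h import *
im=cv2.imread("pics/wf.png").astype(int); d=np.load("w_d.npy")
m=(im[:,:,2]>90)&(im[:,:,1]<60)&(im[:,:,0]<60)
P=cloud("wrist",d,m)*1000; P=P[(abs(P[:,0]-570)<45)&(abs(P[:,1]+165)<50)]
t=P[P[:,2]>86]; a=P[(P[:,2]<66)&(P[:,2]>58)]
print(len(t),(t.max(0)+t.min(0))/2,t.min(0),t.max(0)); print(len(a),a.min(0),a.max(0))
E=R.from_euler("z",-.041).as_matrix(); peg=((t.max(0)+t.min(0))/2)[:2]; piv=np.array([569.6,-174.8])
v=E[:2,:2].T@(peg-piv); print("r",np.hypot(*v),"theta",np.arctan2(v[1],-v[0]))
```

```text
120 [ 572.20595349 -147.32958569   89.09943076] [ 567.75502112 -152.19392661   86.43991951] [ 576.65688586 -142.46524476   91.75894201]
491 [ 562.15574713 -182.23698654   60.23956471] [ 578.45757997 -140.46638345   65.57323074]
r 27.59374306197139 theta 1.6243772913363854
```

Request:
{"name": "carry_out", "arguments": {"motion": [[[0.1,-0.03,0],-0.022],[[0.2,-0.07,0],-0.044],[[0.3,-0.1,0],-0.066],[[0.428,-0.14,0],-0.088],[[0.428,-0.14,0],-0.11],[[0.428,-0.14,0],-0.132],[[0.428,-0.14,0],-0.154],[[0.428,-0.14,0],-0.176],[[0.428,-0.14,0],-0.198],[[0.428,-0.14,0],-0.22],[[0.428,-0.14,0],-0.242],[[0.428,-0.14,0],-0.242]]}}

```text
time_s: 15.5
ee_pos: [0.5723, -0.1472, 0.1983]
eef_rot: [-3.141, -0.0, 1.481]
force: [-0.2, 0.1, -0.7]
grip_width: 0.0942
grip_force: 0.0
```

Request:
{"name": "carry_out", "arguments": {"motion": [[[0,0,0],0],[[0,0,0],0],[[0,0,0.1],0],[[0,0,0.2],0],[[0,0,0.3],0],[[0,0,0.4],0],[[0,0,0.4],0],[[0,0,0.4],0]]}}

```text
time_s: 16.3
ee_pos: [0.5726, -0.1473, 0.1194]
eef_rot: [3.142, 0.0, 1.478]
force: [-0.2, -0.6, 0.7]
grip_width: 0.094
grip_force: 0.0
```

Request:
{"name": "carry_out", "arguments": {"motion": [[[0,0,0.08],0],[[0,0,0.16],0],[[0,0,0.22],0],[[0,0,0.26],0],[[0,0,0.26],0],[[0,0,0.26],0]]}}

```text
time_s: 16.9
ee_pos: [0.5728, -0.1473, 0.0675]
eef_rot: [3.141, 0.0, 1.479]
force: [-0.3, -0.0, 0.6]
grip_width: 0.094
grip_force: 0.0
```

Request:
{"name": "carry_out", "arguments": {"motion": [[[0,0,0],0],[[0,0,0],0],[[0,0,0],0],[[0,0,0],0],[[0,0,0],0],[[0,0,0],0],[[0,0,0],0],[[0,0,0],0],[[0,0,0],0],[[0,0,0],0],[[0,0,0],0],[[0,0,0],0]], "hand": 1, "force": 10}}

```text
time_s: 18.1
ee_pos: [0.5724, -0.1473, 0.0669]
eef_rot: [-3.142, -0.0, 1.479]
force: [0.3, -0.1, 1.0]
grip_width: 0.0096
grip_force: 10.0
```

```bash
cat > arc.py <<'E'
from h import *
import json,sys
o=ctrl.get_obs(); p=o["ee_pos"]; M=R.from_euler("xyz",o["eef_rot"]).as_matrix(); print(p,o["eef_rot"],o["grip_width"],o["force"])
b=-.041; piv=np.array([.5696,-.1748]); E=np.array([[np.cos(b),-np.sin(b)],[np.sin(b),np.cos(b)]])
v=E.T@(p[:2]-piv); th=np.arctan2(v[1],-v[0]); r=np.hypot(*v); print("r,theta",r,th)
q=lambda t,r:piv+E@(r*np.array([-np.cos(t),np.sin(t)]))
e=float(sys.argv[1]); n=int(sys.argv[2])
for t in np.linspace(th,e,n+1)[1:]:
    w=np.r_[q(t,r)-p[:2],0]; s=M.T@w/.2
    print([[round(float(s[0]),3),round(float(s[1]),3),0],round(-(th-t)/(2*np.pi),4)])
E
python3 arc.py -0.04 18
```

```text
[ 0.57242071 -0.1472775   0.06687155] [-3.14158841e+00 -4.76284546e-06  1.47897671e+00] 0.009635585907120001 [ 0.34597241 -0.14458366  1.02386543]
r,theta 0.02766666338306298 1.6319272680190262
[[-0.0, -0.013, 0], np.float64(-0.0148)]
[[-0.002, -0.026, 0], np.float64(-0.0296)]
[[-0.005, -0.038, 0], np.float64(-0.0443)]
[[-0.009, -0.05, 0], np.float64(-0.0591)]
[[-0.014, -0.062, 0], np.float64(-0.0739)]
[[-0.02, -0.073, 0], np.float64(-0.0887)]
[[-0.027, -0.084, 0], np.float64(-0.1035)]
[[-0.035, -0.094, 0], np.float64(-0.1183)]
[[-0.045, -0.103, 0], np.float64(-0.133)]
[[-0.054, -0.111, 0], np.float64(-0.1478)]
[[-0.065, -0.119, 0], np.float64(-0.1626)]
[[-0.076, -0.125, 0], np.float64(-0.1774)]
[[-0.088, -0.13, 0], np.float64(-0.1922)]
[[-0.1, -0.134, 0], np.float64(-0.207)]
[[-0.112, -0.137, 0], np.float64(-0.2217)]
[[-0.125, -0.139, 0], np.float64(-0.2365)]
[[-0.138, -0.14, 0], np.float64(-0.2513)]
[[-0.151, -0.139, 0], np.float64(-0.2661)]
```

Request:
{"name": "carry_out", "arguments": {"motion": [[[0,-0.013,0],-0.015],[[-0.002,-0.026,0],-0.03],[[-0.005,-0.038,0],-0.044],[[-0.009,-0.05,0],-0.059],[[-0.014,-0.062,0],-0.074],[[-0.02,-0.073,0],-0.089],[[-0.027,-0.084,0],-0.104],[[-0.035,-0.094,0],-0.118],[[-0.045,-0.103,0],-0.133],[[-0.045,-0.103,0],-0.133],[[-0.045,-0.103,0],-0.133]]}}

```text
time_s: 19.2
ee_pos: [0.5512, -0.1545, 0.0669]
eef_rot: [-3.141, 0.0, 2.312]
force: [1.1, -2.9, -1.0]
grip_width: 0.0099
grip_force: 10.0
```

```bash
python3 arc.py -0.05 9
```

```text
[ 0.55116935 -0.15454851  0.06686037] [-3.14145370e+00  4.00905100e-04  2.31183673e+00] 0.009910749103985423 [ 1.12869726 -2.89942045 -1.00127314]
r,theta 0.027382687917217208 0.7914351730857065
[[-0.001, -0.013, 0], np.float64(-0.0149)]
[[-0.002, -0.025, 0], np.float64(-0.0298)]
[[-0.005, -0.038, 0], np.float64(-0.0446)]
[[-0.009, -0.05, 0], np.float64(-0.0595)]
[[-0.015, -0.062, 0], np.float64(-0.0744)]
[[-0.021, -0.073, 0], np.float64(-0.0893)]
[[-0.028, -0.083, 0], np.float64(-0.1042)]
[[-0.036, -0.093, 0], np.float64(-0.119)]
[[-0.045, -0.102, 0], np.float64(-0.1339)]
```

Forces are small, so I continue to the stop.

Request:
{"name": "carry_out", "arguments": {"motion": [[[-0.001,-0.013,0],-0.015],[[-0.002,-0.025,0],-0.03],[[-0.005,-0.038,0],-0.045],[[-0.009,-0.05,0],-0.06],[[-0.015,-0.062,0],-0.074],[[-0.021,-0.073,0],-0.089],[[-0.028,-0.083,0],-0.104],[[-0.036,-0.093,0],-0.119],[[-0.045,-0.102,0],-0.134],[[-0.045,-0.102,0],-0.134],[[-0.045,-0.102,0],-0.134]]}}

```text
time_s: 20.3
ee_pos: [0.5426, -0.1738, 0.0669]
eef_rot: [3.14, 0.001, -3.129]
force: [3.4, 4.9, -0.5]
grip_width: 0.0097
grip_force: 10.0
```

```bash
python3 arc.py -0.1 1
```

```text
[ 0.54258339 -0.17379879  0.06685158] [ 3.14024818e+00  5.68101856e-04 -3.12886012e+00] 0.009661319199656043 [ 3.43758427  4.93985875 -0.50620673]
r,theta 0.027035150972414757 -0.003957977316739373
[[0.0, -0.013, 0], np.float64(-0.0153)]
```

Request:
{"name": "carry_out", "arguments": {"motion": [[[0,-0.004,0],0],[[0,-0.006,0],0],[[0,-0.006,0],0]]}}

```text
time_s: 20.6
ee_pos: [0.5426, -0.174, 0.0668]
eef_rot: [3.139, 0.0, -3.129]
force: [3.1, 13.2, 1.1]
grip_width: 0.0099
grip_force: 10.0
```

Request:
{"name": "carry_out", "arguments": {"motion": [[[0,0.006,0],0],[[0,0.006,0],0],[[0,0.006,0],0],[[0,0.006,0],0],[[0,0.006,0],0],[[0,0.006,0],0]], "hand": -1}}

```text
time_s: 21.2
ee_pos: [0.5421, -0.1749, 0.0669]
eef_rot: [-3.142, 0.0, -3.127]
force: [0.7, -0.2, 1.0]
grip_width: 0.0541
grip_force: 0.0
```

Request:
{"name": "carry_out", "arguments": {"motion": [[[0,0,-0.1],0],[[0,0,-0.3],0],[[0.2,0,-0.5],0],[[0.4,0,-0.7],0],[[0.5,0,-0.9],0],[[0.5,0,-0.9],0],[[0.5,0,-0.9],0],[[0.5,0,-0.9],0]]}}

```text
time_s: 22.0
ee_pos: [0.4423, -0.1762, 0.2458]
eef_rot: [3.141, -0.001, -3.127]
force: [0.3, 0.1, -0.5]
grip_width: 0.094
grip_force: 0.0
```

```bash
cat > fin.py <<'E'
from h import *
print(ctrl.get_obs()["time_s"],ctrl.get_obs()["ee_pos"],ctrl.get_obs()["force"])
o=[]
for c,(x,y) in (("scene",(203,285)),("side",(374,174))):
    im,d=camera(c); o.append(cv2.resize(im[y-50:y+50,x-65:x+65],None,fx=3,fy=3,interpolation=cv2.INTER_CUBIC))
    P=cloud(c,d,np.ones(d.shape,bool)); Q=((P-[.4850,-.1713,0])@R.from_euler("z",-.041).as_matrix())*1000
    for sx in(-1,1):
        for sy in(-1,1):
            m=Q[(Q[:,0]*sx>42)&(Q[:,0]*sx<62)&(Q[:,1]*sy>12)&(Q[:,1]*sy<28)&(abs(Q[:,2]-56)<8)]; print(c,sx,sy,len(m),np.median(m[:,2]))
    m=Q[(abs(Q[:,2]-89)<6)&(abs(Q[:,0]-70)<50)&(abs(Q[:,1])<45)]; print("peg top (box frame; expect 57,0)",np.median(m,0),len(m))
im,d=camera("wrist"); cv2.imwrite("pics/wg.png",im)
o.append(cv2.resize(im,(400,300))); cv2.imwrite("pics/fin.png",np.vstack([np.hstack([o[0],o[1]]),cv2.copyMakeBorder(o[2][:, :],0,0,0,380,cv2.BORDER_CONSTANT)])[:600])
E
python3 fin.py
```

```text
22.0 [ 0.44225758 -0.17617034  0.2457585 ] [ 0.30387231  0.12845253 -0.46208465]
scene -1 -1 54 55.874087443100905
scene -1 1 45 55.830042117474
scene 1 -1 62 55.19845131790785
scene 1 1 51 55.57163851844149
peg top (box frame; expect 57,0) [ 6.04978035e+01 -2.59948151e-02  8.91218656e+01] 25
side -1 -1 43 56.64278658586574
side -1 1 49 56.117143773079746
side 1 -1 31 56.00650616834224
side 1 1 47 56.4364984964657
peg top (box frame; expect 57,0) [54.30625906 -0.69129488 88.50700858] 21
```

View pics/fin.png

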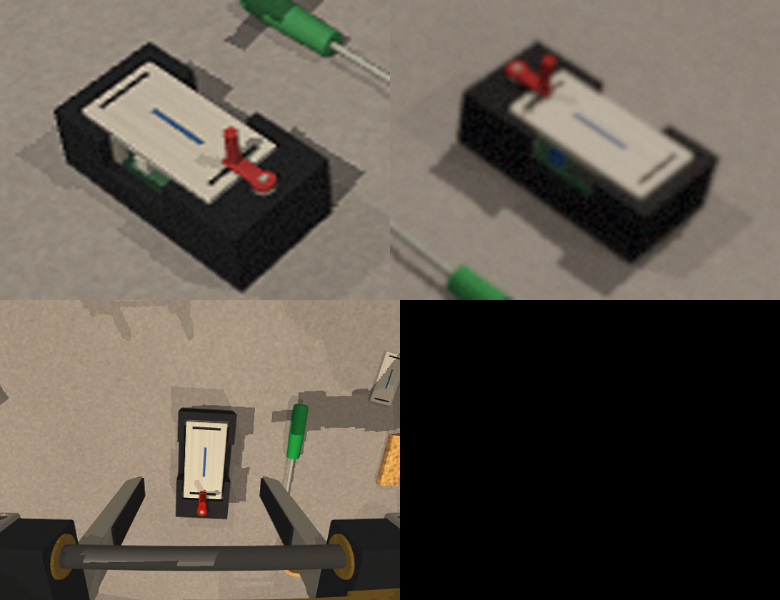

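The plate lies flush in the recess and the red latch points across its end, along the box axis and against its stop. The gripper is clear and the screwdriver is undisturbed.

```bash
python3 -c "
from station import ctrl
print(ctrl.hand_in())"
```

```text
the job is handed in; nothing more can be done
None
```

The cover plate is flush in the box recess, the red latch is turned across to its stop and released, and the job was handed in at about 22 s; nothing else was touched.

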